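# Latch the muffin carrier and prove that its lid holds

## Task

Get the muffin carrier ready to be carried away: swing up both of its end latches until their hooks snap down behind the raised edge of the lid. Then prove that they hold: take the lid by its carrying handle, pull straight up with about 15 N, keep pulling for about two seconds, then let it down and let go. Leave the lid down on the carrier with both latches hooked, and do not knock over or push aside the things standing round it.

Things in the scene. Friction and masses are not known exactly. Their poses are not given: they have to be found in the camera images.
- carrier: White plastic tub with six filled muffin cases, 190 x 260 mm, rim 60 mm high, standing firmly on the worktop: it does not move. Origin: centre of its underside; x across (short side), y along (long side, the latches are at its +y and -y ends), z up.
- lid: Loose lid of about 0.3 kg lying in place on the tub: white rim 206 x 282 x 6 mm with a raised bead (2 mm high) along each end, clear dome 30 mm high, grey carrying handle. Origin: centre of the rim's underside, on the tub's rim (60 mm above the worktop); axes as the carrier's. A skirt keeps it from sliding. Once hooked, a pull of 15 N raises it about 4 mm.
- lid_handle (a point): Centre of the handle's bar: a bar 16 mm wide (along the lid's x), 14 mm high, 138 mm long (along y), its centre 78 mm above the lid's origin, on posts 124 mm apart; 41 mm free under the bar.
- latch_left (a joint): Angle of the left latch (at the carrier's +y end) about its hinge pin, in rad: 0 shut and hooked, grows as it leans outward and down, to 1.2 at most; starts between 0.35 and 0.8 and stays where it is left (stiff hinge). The pin lies level along the carrier's x axis, at y = +136 mm, z = 20 mm in the carrier's frame.
- latch_right (a joint): Angle of the right latch (at the carrier's -y end) about its hinge pin, in rad: 0 shut and hooked, grows as it leans outward and down, to 1.2 at most; starts between 0.35 and 0.8 and stays where it is left (stiff hinge). The pin lies level along the carrier's x axis, at y = -136 mm, z = 20 mm in the carrier's frame.
- strap_left: Grey sprung strap with the hook, 31 mm wide, in the left latch's white lever frame. Origin on the hinge pin; z runs along the strap (up when shut), y outward from the carrier. Its rounded hook (14 mm thick) points inward, its underside 47 mm above the pin. It can be drawn out 8 mm along z, at 1.5 N per mm, beginning at 1.5 N.
- strap_right: Grey sprung strap with the hook, 31 mm wide, in the right latch's white lever frame. Origin on the hinge pin; z runs along the strap (up when shut), y outward from the carrier. Its rounded hook (14 mm thick) points inward, its underside 47 mm above the pin. It can be drawn out 8 mm along z, at 1.5 N per mm, beginning at 1.5 N.
- tab_left (a point): Centre of the rounded top edge (6 mm thick, 49 mm long, level) of the thumb tab of the left latch's lever: 85 mm above and 19 mm outward of the hinge pin when shut. Push it inward and up from outside with closed fingertips; the hook rides over the lid's bead and snaps down in the last 0.2 rad. Under 10 N is enough.
- tab_right (a point): Centre of the rounded top edge (6 mm thick, 49 mm long, level) of the thumb tab of the right latch's lever: 85 mm above and 19 mm outward of the hinge pin when shut. Push it inward and up from outside with closed fingertips; the hook rides over the lid's bead and snaps down in the last 0.2 rad. Under 10 N is enough.
- timer: Round kitchen timer, 68 mm wide, 53 mm high, to the right of the carrier. A bystander. Origin: centre of its underside.
- spice_jar: Spice jar with a screw cap, 45 mm wide, 106 mm high, behind the carrier. A bystander. Origin: centre of its underside.
- colour_bottle_7: Small bottle, 32 mm wide, 87 mm high, the one nearest the carrier in the group of bottles on the left. A bystander. Origin: centre of its underside.
- spare_case: Filled paper muffin case, 69 mm wide, 35 mm high, left over on the worktop in front of the carrier's left end. A bystander. Origin: centre of its underside.

How it is judged:
By the outcome, as a careful person would: the job done as asked, in the order asked, and still so for the second after the job is handed in, with the robot touching nothing.
It also fails if it takes over 64 s, if anything falls off the work surface, if the arm or the gripper's body presses on something with over 40 N, if the wrist force passes 120 N, or if a joint passes its speed limit or range.

## Robot

A 6-joint arm with a two-finger parallel gripper is mounted at the origin on a cart in front of the work surface, level with it; the furniture and walls round the work are solid. World frame = base frame: x ahead of the robot, y to its left, z up, the work surface at z = 0. Lengths are in mm, angles in rad, forces in N, time in s.
With the tool pointing down it reaches from about 275 to 825 mm from the base axis. Payload 5.2 kg.
Tool frame: the origin (TCP) lies at the very end of the fingers, on their centre line; the grasp point (between the pads) lies 19 mm behind it; z points along the fingers, y is the line along which they close (so a half turn about z gives the same grasp; the last joint's range is limited). The gripper opens to 93 mm and grips with 3 to 60 N. Pads are 15 mm wide; open, the fingers measure 128 mm over their backs; the gripper's body (75 mm by 188 mm) begins 65 mm behind the grasp point.
Start: joints at [1.128, 0.259, 1.535, -0, 1.348, -0.203], TCP at [130.607, 534.272, 218.653] pointing down, gripper open.
Joint ranges: [-3.14, 3.14], [-0.91, 2.08], [0.19, 2.58], [-1.22, 4.36], [0.22, 2.71], [-3.12, 3.12]. Speed limits (rad/s): [2.57, 2.57, 3.14, 3.14, 3.14, 3.14].

## Interface

Orientations are given as [roll, pitch, yaw] about the fixed x, y, z axes, in that order (R = Rz(yaw) Ry(pitch) Rx(roll)).
In Python, from bench import robot gives the robot as it stands. Calls block until the motion is done:
- robot.move_ptp(position, orientation): joint-space move of the TCP to a pose.
- robot.move_linear(position, ori=None, speed=150, f_stop=None): straight line of the TCP; ori=None keeps the orientation; speed is the mean speed in mm/s. With f_stop (N) it stops when the force on the tool has changed by that much, and returns True; else False.
- robot.move_j(angles): joint-space move.
- robot.move_gripper(opening): opening from 0.0 (shut) to 1.0 (fully open); the grip force is fixed at half the most; returns when the fingers have stopped.
- robot.sleep(seconds).
- robot.inverse_kinematics(position, orientation): joint angles nearest the present ones, or None.
- robot.get_image(name): name is "scene" or "top" or "wrist"; returns a dict with "img" (480x640x3 uint8, blue, green, red), "fovy" (degrees; the focal length in pixels is half the picture's height over the tangent of half this angle, whatever the lens; pixels are square), "cx", "cy" (the principal point, pixels), "k1" (the pictures are not rectified: a ray, as slopes to the right and down, at radius r is drawn at 1 + k1 r^2 times it, then the intrinsics apply), "eye" and "orientation" of the camera in the world. Camera axes: x right, y down, z forward; pixel columns grow to the right and rows downward; lengths in mm; the calibration is good to about 2 mm. A picture is of the moment at which its call begins. There is no depth.
A pose or a line that the arm cannot do raises robot.MotionError and nothing moves.
- robot.hand_in(): hands the job in; it is judged then, once.
Readings, each from a call of its own:
- robot.current_t(): time.
- robot.current_qpos(): joint angles.
- robot.current_joint_vel(): joint speeds.
- robot.current_joint_efforts(): joint torques, N m.
- robot.current_tcp_pos(): TCP position.
- robot.current_eef_rot(): TCP orientation.
- robot.current_contact_force(): force on the tool from outside, world axes, zero at the start.
- robot.current_ft_torque(): the same for the moment, N m.
- robot.current_gripper_width(): opening from 0.0 (shut) to 1.0 (fully open).
- robot.current_finger_force(): force on a finger pad.
Only numpy, scipy, OpenCV 4.12 (cv2) and the standard library are available. Lean on these libraries where they do the work, as an engineer would, in place of code of your own. Each camera call takes 0.05 s, during which the arm holds its last target. There are 200 camera calls.

## Working session

There is one attempt and no reset: what is moved stays moved. The work goes in short steps, each a Python script; the robot and the scene stay as the last script left them, time stands still between calls to the robot, and variables do not carry over. Pictures are saved under pics/ and viewed, at most 10 in all, crops included, and the job is handed in when it is done.

```bash
mkdir -p pics; ls
cat > h.py <<'E'
import numpy as np, cv2
from scipy.spatial.transform import Rotation as Rn
from bench import robot
def Rm(o):
    o=np.array(o,float)
    return o if o.shape==(3,3) else (Rn.from_quat(o).as_matrix() if o.size==4 else Rn.from_euler('xyz',o).as_matrix())
def cam(d):
    f=240/np.tan(np.radians(d['fovy'])/2); return f,Rm(d['orientation']),np.array(d['eye'],float)
def ray(d,u,v):
    f,R,e=cam(d); a=np.array([(u-d['cx'])/f,(v-d['cy'])/f]); s=a.copy()
    for _ in range(20): s=a/(1+d['k1']*(s@s))
    r=R@np.array([s[0],s[1],1]); return e,r/np.linalg.norm(r)
def onz(d,u,v,z):
    e,r=ray(d,u,v); return e+r*(z-e[2])/r[2]
def proj(d,p):
    f,R,e=cam(d); c=R.T@(np.array(p)-e); s=c[:2]/c[2]; s=s*(1+d['k1']*(s@s)); return s*f+[d['cx'],d['cy']]
def tri(obs):
    A=np.zeros((3,3));b=np.zeros(3);L=[]
    for d,u,v in obs:
        e,r=ray(d,u,v);P=np.eye(3)-np.outer(r,r);A+=P;b+=P@e;L.append((P,e))
    x=np.linalg.solve(A,b); return x,[np.linalg.norm(P@(x-e)) for P,e in L]
E
python3 - <<'E'
from h import *
import pickle
for n in ('scene','top','wrist'):
    d=robot.get_image(n); cv2.imwrite(f'pics/{n}0.png',d['img']); pickle.dump(d,open(f'{n}0.pkl','wb'))
    print(n,{k:v for k,v in d.items() if k!='img'})
E
```

```text
bench.py
pics
scene {'fovy': 43.04102753845288, 'cx': 318.90067191203855, 'cy': 236.42895183480886, 'k1': -0.0613001742038939, 'eye': array([-244.7437241 , 1239.40067907,  853.65518787]), 'orientation': array([-2.05815543, -0.01979224, -2.54193672])}
top {'fovy': 47.63530420766647, 'cx': 317.91165557320534, 'cy': 236.69060702977148, 'k1': -0.05344678375549537, 'eye': array([ 300.94203036,   44.42888555, 1514.88611315]), 'orientation': array([-2.98553925,  0.01028562, -1.55574326])}
wrist {'fovy': 71.70345331828497, 'cx': 321.3797293333433, 'cy': 239.27303713328308, 'k1': 0.00028300091338245045, 'eye': array([ 51.71571871, 553.02086248, 384.59194083]), 'orientation': array([2.85004964e+00, 1.53923346e-03, 1.33136978e+00])}
```

View pics/scene0.png

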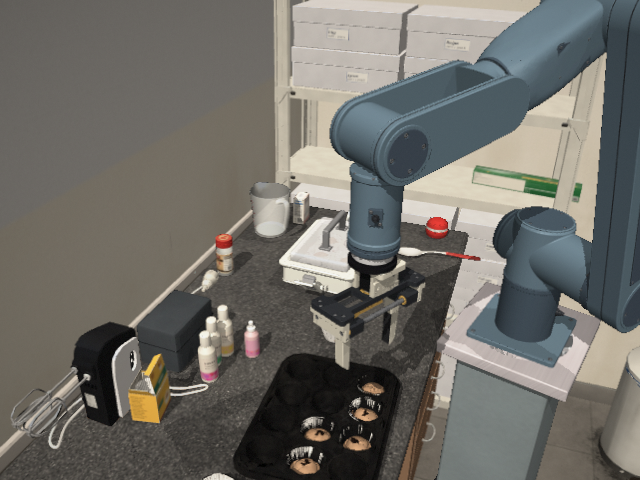

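View pics/top0.png

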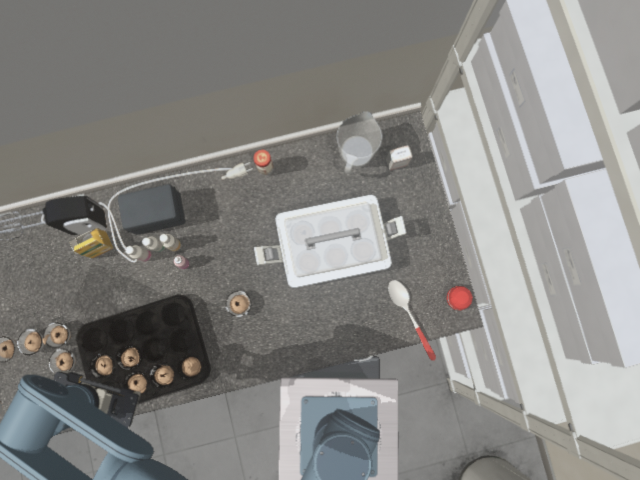

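The scene view shows the carrier at about (320,260), partly behind the gripper. The top view shows the lid's rim centred near (333,240), the handle bar from (307,241) to (360,232), the left latch at (268,255), the right latch at (397,228) and the spare case at (238,303).

Run:
```python
from h import *
import pickle
d=pickle.load(open('top0.pkl','rb')); im=d['img']
m=((im.min(2)>185)*255).astype(np.uint8); m[:, :250]=0; m[:,420:]=0; m[:190]=0; m[290:]=0
m=cv2.morphologyEx(m,cv2.MORPH_CLOSE,np.ones((15,15)));m=cv2.morphologyEx(m,cv2.MORPH_OPEN,np.ones((31,31)))
c=max(cv2.findContours(m,0,2)[0],key=cv2.contourArea)
pts=np.array([onz(d,*p[0],66)[:2] for p in c],np.float32)
print(cv2.minAreaRect(pts))
g=((im.max(2)<165)*255).astype(np.uint8); g[:,:298]=0;g[:,370:]=0;g[:225]=0;g[250:]=0
g=cv2.morphologyEx(g,cv2.MORPH_OPEN,np.ones((3,3)))
c=max(cv2.findContours(g,0,2)[0],key=cv2.contourArea)
print('handle',cv2.minAreaRect(np.array([onz(d,*p[0],145)[:2] for p in c],np.float32)), cv2.minAreaRect(c))
print(onz(d,307,241,145),onz(d,360,232,145))
for n,u,v,z in [('spare',238,303,35),('timer',460,298,50),('spice',262,157,106),('btl7',180,261,87),('tabL',257,256,80),('tabR',402,227,80)]: print(n,onz(d,u,v,z).round())
x=np.concatenate([cv2.resize(im[180:320,220:430],None,fx=3.5,fy=3.5,interpolation=2)]);cv2.imwrite('pics/topc.png',x)
```

```text
((521.4338989257812, 15.446762084960938), (208.34759521484375, 301.08929443359375), 10.247628211975098)
handle ((497.1596374511719, 80.34942626953125), (10.28651237487793, 17.84200096130371), 0.7815245985984802) ((310.5, 244.0), (4.0, 7.0), 90.0)
[504.75652219  89.39812396 145.        ] [529.80902803 -45.49997541 145.        ]
spare [349. 277.  35.]
timer [ 370. -321.   50.]
spice [738. 216. 106.]
btl7 [455. 428.  87.]
tabL [472. 224.  80.]
tabR [ 556. -162.   80.]
```

View pics/topc.png

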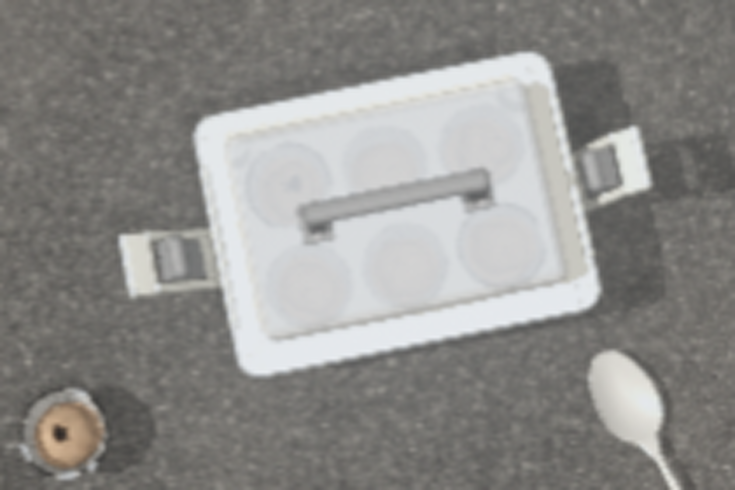

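The enlarged top view shows the bar from crop (302,212) to (490,185), the left tab's outer edge at x≈125, y≈265 and the right tab's at (645,160). That puts the carrier at about (517,22) with yaw 10.5°, both latches open. Next I take two wrist views.

Run:
```python
from h import *
import pickle
print(robot.current_eef_rot(),robot.current_t())
yaw=np.radians(100.5)
R=Rm(robot.current_eef_rot()); d=pickle.load(open('wrist0.pkl','rb'))
print('cam offset in tool',R.T@(d['eye']-robot.current_tcp_pos()), (R.T@Rm(d['orientation'])).round(2))
for y in (yaw,yaw-np.pi):
  for p in ([500,150,300],[500,-90,300]): print(y,p,robot.inverse_kinematics(p,[np.pi,0,y]))
```

```text
[-3.14026179e+00 -2.60790543e-04  2.90178719e+00] 0.15
cam offset in tool [  81.05922287   -0.34928702 -166.54663955] [[ 0.   -0.96 -0.29]
 [ 1.    0.   -0.  ]
 [ 0.   -0.29  0.96]]
1.7540558982543013 [500, 150, 300] [ 0.07757554  0.16517742  1.45694139  0.          1.51947384 -0.10568403]
1.7540558982543013 [500, -90, 300] [-0.39795502  0.13886971  1.4882936   0.          1.51442934 -0.58121459]
-1.3875367553354918 [500, 150, 300] [ 7.75755423e-02  1.65177423e-01  1.45694139e+00 -4.44089210e-16
  1.51947384e+00  3.03590862e+00]
-1.3875367553354918 [500, -90, 300] [-3.97955018e-01  1.38869713e-01  1.48829360e+00 -4.44089210e-16
  1.51442934e+00  2.56037806e+00]
```

Run:
```python
from h import *
import pickle
a=np.radians(10.5);C=np.array([517,22]);ex=np.array([np.cos(a),np.sin(a)]);ey=np.array([-np.sin(a),np.cos(a)])
for i,yy in enumerate((150,50,-130,-250)):
    p=C+ey*yy
    robot.move_ptp([*p,290],[np.pi,0,a+np.pi/2]); robot.sleep(0.15)
    d=robot.get_image('wrist'); pickle.dump(d,open(f'w{i}.pkl','wb'))
    cv2.imwrite(f'pics/w{i}.png',d['img'])
    print(robot.current_t(),robot.current_tcp_pos())
ims=[cv2.resize(cv2.imread(f'pics/w{i}.png'),(400,300),interpolation=cv2.INTER_AREA) for i in range(4)]
cv2.imwrite('pics/wall.png',np.vstack([np.hstack(ims[:2]),np.hstack(ims[2:])]))
```

```text
2.225 [489.3506861  170.26875331 289.91705094]
2.9083 [507.69104765  72.24568792 290.07412889]
3.8583 [ 540.68696912 -103.94662467  290.32444064]
4.6083 [ 562.66987755 -222.37209898  290.41979507]
```

View pics/wall.png

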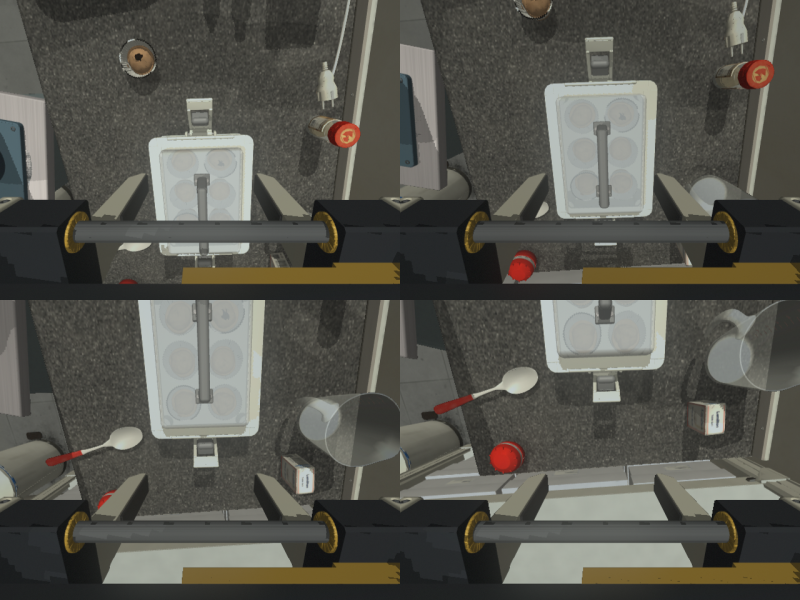

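The four wrist views (quarters) show everything unobstructed. In full-resolution pixels, the left tab's edge is near (400,198) in w0 and (398,76) in w1. The right tab's edge is near (411,332) in w2 and (412,202) in w3. The bar is whole in w1 at x≈402, y 250–410. I'll zoom in for exact edges.

Run:
```python
import cv2,numpy as np
L=[(0,350,180),(1,350,60),(2,360,270),(3,360,130)]
t=[cv2.resize(cv2.imread(f'pics/w{i}.png')[y:y+75,x:x+100],None,fx=4,fy=4,interpolation=2) for i,x,y in L]
cv2.imwrite('pics/tabs.png',np.vstack([np.hstack(t[:2]),np.hstack(t[2:])]))
t=[cv2.resize(cv2.imread(f'pics/w{i}.png')[y:y+200,x:x+133],None,fx=3,fy=3,interpolation=2) for i,x,y in [(1,340,230),(2,340,0)]]
cv2.imwrite('pics/hnd.png',np.hstack(t))
```

```text
(no output)
```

View pics/tabs.png

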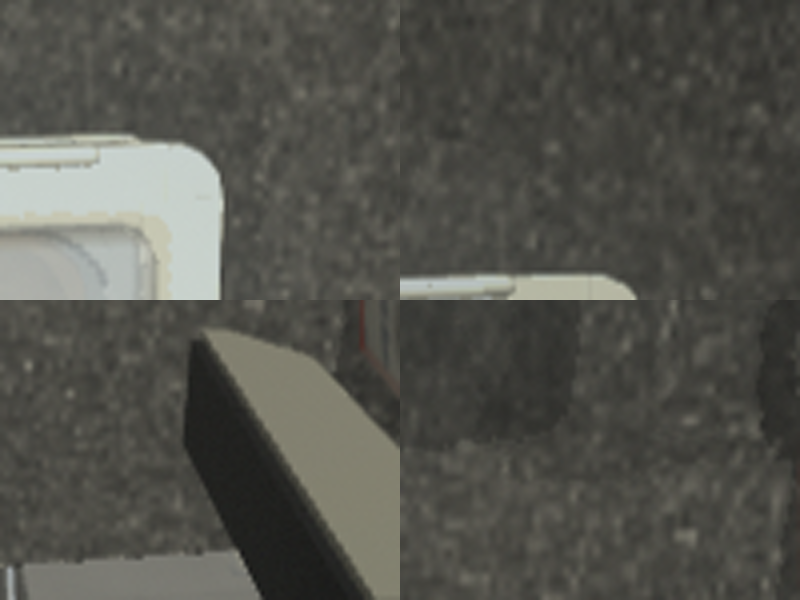

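View pics/hnd.png

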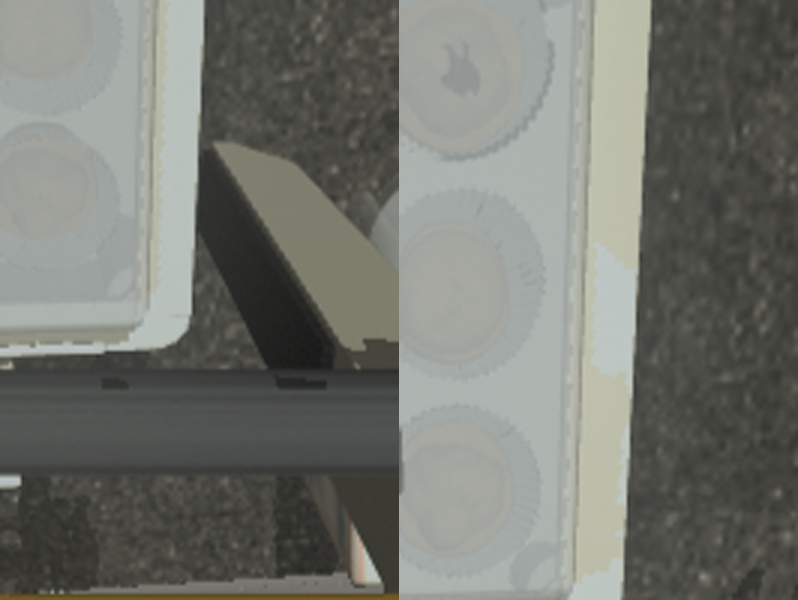

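My scale was wrong (1.6, not 2), so those crops missed: they show only the lid's right edge and a finger. I'll re-crop.

Run:
```python
import cv2,numpy as np
L=[(0,270,140),(1,270,45),(2,280,210),(3,280,105)]
t=[cv2.resize(cv2.imread(f'pics/w{i}.png')[y:y+75,x:x+100],None,fx=4,fy=4,interpolation=2) for i,x,y in L]
cv2.imwrite('pics/tabs2.png',np.vstack([np.hstack(t[:2]),np.hstack(t[2:])]))
t=[cv2.resize(cv2.imread(f'pics/w{i}.png')[y:y+200,x:x+133],None,fx=3,fy=3,interpolation=2) for i,x,y in [(1,260,170),(2,260,0)]]
cv2.imwrite('pics/hnd2.png',np.hstack(t))
```

```text
(no output)
```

View pics/tabs2.png

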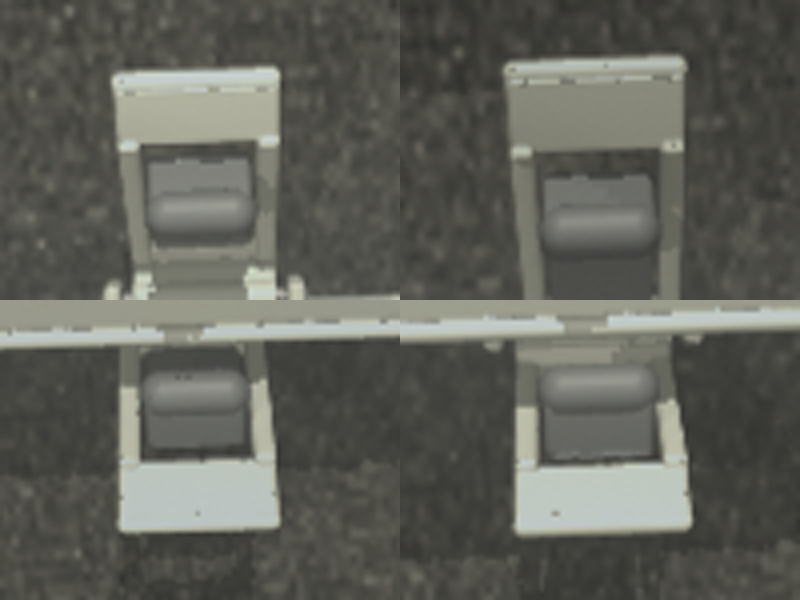

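View pics/hnd2.png

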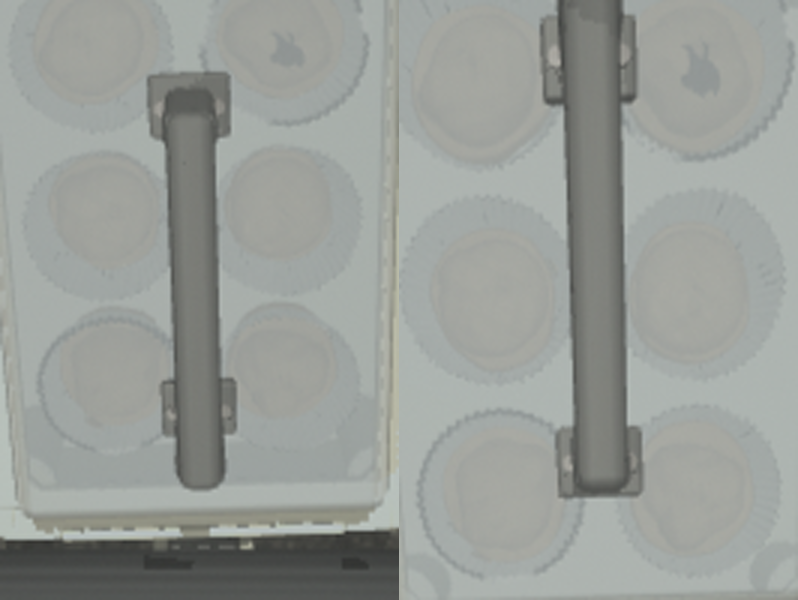

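Measured at full resolution. Left tab outer edge: w0 (298.5,158.5)–(339.8,157.5), w1 (296.3,61.5)–(341.3,59.8). Right tab: w2 (310,267)–(349.5,267), w3 (309,163.3)–(352.5,163). Bar, right end: w1 (326.7,332.7), w2 (327.7,162.7). Bar, left end: w1 (323.3,200).

Run:
```python
from h import *
import pickle
w=[pickle.load(open(f'w{i}.pkl','rb')) for i in range(4)]; top=pickle.load(open('top0.pkl','rb'))
def T(n,*o):
    x,r=tri(o); print(n,x.round(1),np.round(r,1)); return x
la=T('tabL a',(w[0],298.5,158.5),(w[1],296.25,61.5)); lb=T('tabL b',(w[0],339.75,157.5),(w[1],341.25,59.75))
ra=T('tabR a',(w[2],310,267),(w[3],309,163.25)); rb=T('tabR b',(w[2],349.5,267),(w[3],352.5,163))
hr=T('bar right end',(w[1],326.7,332.7),(w[2],327.7,162.7))
print('lens',np.linalg.norm(la-lb),np.linalg.norm(ra-rb))
hl=onz(w[1],323.3,200,145); print('bar left end',hl)
v=hl-hr; print('len',np.linalg.norm(v[:2]),'yaw',np.degrees(np.arctan2(-v[0],v[1])),'centre',(hl+hr)/2)
# width-centre line
a1=onz(w[1],325.3,270,145);a2=onz(w[2],326.8,100,145);print(a1,a2)
L=(la+lb)/2;Rr=(ra+rb)/2; v=L-Rr; print('tabs mid',L,Rr,'yaw',np.degrees(np.arctan2(-v[0],v[1])))
yaw=np.arctan2(-v[0],v[1]);C=(hl+hr)[:2]/2;ex=np.array([np.cos(yaw),np.sin(yaw)]);ey=np.array([-np.sin(yaw),np.cos(yaw)])
for P,s in((L,1),(Rr,-1)):
    q=P[:2]-C;o=s*(q@ey)-136;z=P[2]-20;print('x',q@ex,'out',o,'up',z,'r',np.hypot(o,z),'theta',np.arctan2(o,z)-np.arctan2(19,85))
```

```text
tabL a [451.6 223.8  66.1] [0.1 0.1]
tabL b [497.8 233.7  68.1] [0.1 0.1]
tabR a [ 538.5 -170.3   87.9] [0.1 0.1]
tabR b [ 584.7 -161.4   88.6] [0. 0.]
bar right end [534.5 -44.1 142.7] [0.1 0.1]
lens 47.32635180088689 47.05655786794298
bar left end [504.02562436  97.45291515 145.        ]
len 144.78394263839687 yaw 12.170217175876315 centre [519.28706079  26.68790918 143.843265  ]
[519.20512264  27.89962197 145.        ] [523.62159587   8.28375167 145.        ]
tabs mid [474.68033815 228.75121245  67.09913726] [ 561.62033894 -165.85231219   88.27722595] yaw 12.425037434707466
x -0.08559518808137126 out 70.92832311391939 up 47.099137261768476 r 85.14197408185612 theta 0.7647011559808896
x -0.08559518808137229 out 61.139128433900595 up 68.27722594590176 r 91.65027336852145 theta 0.5103836479867347
```

Measurements agree with the given sizes: tab length 47–49 mm, radius 85–91 mm against 87, bar top 143–145 mm. The carrier is at (519.7, 24) with yaw 12.3°, and the latches are at θ≈0.77 (left) and 0.51 (right). The right latch goes first.

```bash
cat > k.py <<'E'
from h import *
A=np.radians(12.3);C=np.array([519.7,24.]);ex=np.array([np.cos(A),np.sin(A)]);ey=np.array([-np.sin(A),np.cos(A)])
O=[np.pi,0,A+np.pi/2]
def W(x,y,z): return [*(C+ex*x+ey*y),z]
def loc(): 
    p=robot.current_tcp_pos(); q=p[:2]-C; return np.array([q@ex,q@ey,p[2]]).round(1)
def push(s,th0):
    P=lambda th,gap:W(0,s*(136+87.1*np.sin(th+.22)+10.5+gap),20+87.1*np.cos(th+.22)-13)
    up=P(th0,18)
    robot.move_ptp(up[:2]+[170],O); robot.move_linear(up,speed=120)
    F0=robot.current_contact_force()
    for th in list(np.arange(th0-.12,0.05,-.15))+[0.0,-.04]:
        hit=robot.move_linear(P(th,0),speed=60,f_stop=22)
        print(round(th,2),hit,loc(),(robot.current_contact_force()-F0).round(1))
        if hit: break
    print('t',robot.current_t())
E
python3 - <<'E'
from k import *
robot.move_gripper(0)
push(-1,.51)
import pickle
d=robot.get_image('wrist');cv2.imwrite('pics/r1.png',d['img'])
E
```

```text
0.39 False [ 1.00e-01 -1.96e+02  7.86e+01] [-0.2 -1.1  0.5]
0.24 False [ 1.000e-01 -1.848e+02  8.530e+01] [ 0.1 -0.1 -0. ]
0.09 False [   0.  -172.5   90.1] [ 1.2 -0.6  0.1]
0.0 False [   0.3 -168.3   92.3] [ 1.6 -9.2 -3. ]
-0.04 False [   0.6 -168.    93.1] [  3.2 -19.   -6. ]
t 9.4583
```

Run:
```python
from k import *
import pickle
robot.move_linear(W(0,-190,92),speed=100)
robot.move_linear(W(0,-250,290),speed=250); robot.sleep(.15)
d=robot.get_image('wrist');pickle.dump(d,open('r2.pkl','wb'))
d0=pickle.load(open('w3.pkl','rb'))
cr=[cv2.resize(i[70:170,260:393],None,fx=3,fy=3,interpolation=2) for i in (d0['img'],d['img'])]
cv2.imwrite('pics/r2.png',np.hstack(cr)); print(loc(),robot.current_t())
for th in (0,.04,.1): print(th,[proj(d,W(x,-(136+87.1*np.sin(th+.22)+3*np.cos(th+.22)),20+87.1*np.cos(th+.22))).round(1) for x in(-24.5,24.5)])
```

```text
[  -0.4 -249.2  288.5] 11.1083
0 [array([298.7, 128.7]), array([347.7, 128.8])]
0.04 [array([298.8, 132.3]), array([347.6, 132.3])]
0.1 [array([299. , 137.4]), array([347.3, 137.5])]
```

View pics/r2.png

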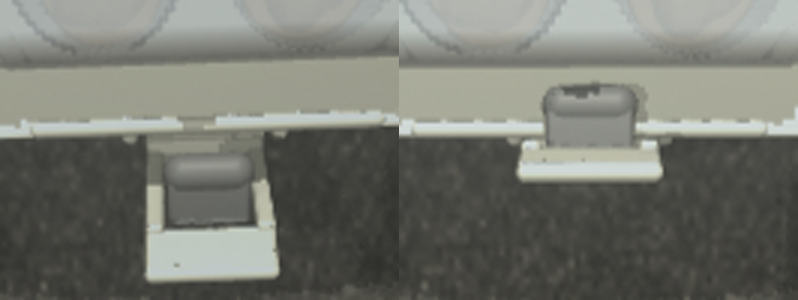

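The right hook now sits inboard of the bead, with the hook at crop y 85–118 and the bead at about 128. The tab edge is at full-image row 130.3 against 128.7 predicted for shut, so it is hooked. The left latch is next.

Run:
```python
from k import *
import pickle
robot.move_ptp(W(0,0,250),O)
push(1,.77)
robot.move_linear(W(0,195,92),speed=100)
robot.move_linear(W(0,120,290),speed=250); robot.sleep(.15)
d=robot.get_image('wrist');pickle.dump(d,open('l2.pkl','wb'))
p=proj(d,W(0,155,105)).astype(int); print(p,robot.current_t())
for th in (0,.04,.1): print(th,[proj(d,W(x,(136+87.1*np.sin(th+.22)+3*np.cos(th+.22)),20+87.1*np.cos(th+.22))).round(1) for x in(-24.5,24.5)])
y0=p[1]-40;x0=p[0]-66;print(x0,y0)
cv2.imwrite('pics/l2.png',cv2.resize(d['img'][y0:y0+100,x0:x0+133],None,fx=4,fy=4,interpolation=2))
```

```text
0.65 False [2.000e-01 2.124e+02 6.350e+01] [-0.5 -0.9  0.5]
0.5 False [2.000e-01 2.035e+02 7.280e+01] [-1.1 -0.8  0.3]
0.35 False [  0.2 193.1  80.6] [-0.2 -0.5 -0.4]
0.2 False [  0.2 181.5  86.8] [-0.5 -0.7  0.5]
0.0 False [ -0.  165.5  92.1] [-1.5  3.4  0. ]
-0.04 False [ -0.2 165.1  92.3] [-1.4 14.8 -3.5]
t 16.5583
[323 185] 18.2333
0 [array([300.1, 182.3]), array([346.9, 182.4])]
0.04 [array([300.1, 179. ]), array([346.9, 179. ])]
0.1 [array([300.1, 174. ]), array([346.9, 174.1])]
257 145
```

View pics/l2.png

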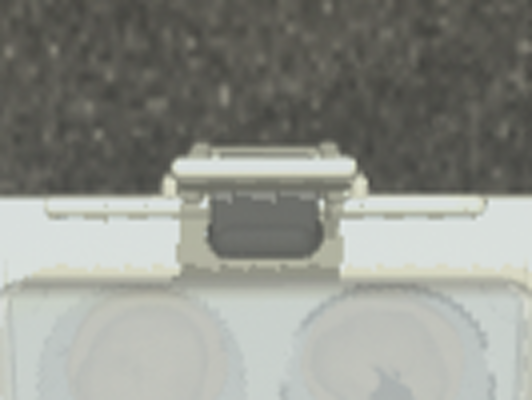

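The left latch is also shut: its edge is at row 184.5 against 182.3 predicted, and the hook lies inboard of the bead. Now the pull test.

Run:
```python
from k import *
robot.move_ptp(W(0,-1,190),O); robot.move_gripper(.5)
print('hit',robot.move_linear(W(0,-1,119),speed=80,f_stop=8),loc())
robot.sleep(.2);F0=robot.current_contact_force()
robot.move_gripper(0); robot.sleep(.2)
f=lambda:(robot.current_contact_force()-F0)
print('w',robot.current_gripper_width()*93,'fing',robot.current_finger_force(),'F',f().round(1),F0.round(1),loc())
p0=np.array(robot.current_tcp_pos()); z=0
while z<7 and f()[2]>-14:
    z+=.5 if f()[2]>-11 else .25
    robot.move_linear(list(p0+[0,0,z]),speed=15); robot.sleep(.1)
    print(z,loc()[2],f()[2].round(1),end=' | ')
t0=robot.current_t();L=[]
while robot.current_t()-t0<2.2:
    robot.sleep(.2);L.append(f()[2].round(1))
    if L[-1]>-13.5 and z<7.5: z+=.2; robot.move_linear(list(p0+[0,0,z]),speed=15)
    elif L[-1]<-16.5: z-=.2; robot.move_linear(list(p0+[0,0,z]),speed=15)
print('\nhold',L,z,'w',robot.current_gripper_width()*93,loc(),robot.current_t())
```

```text
hit False [  0.4  -1.2 119.5]
w 15.280588550634176 fing 29.999390244483948 F [-1.1 -0.3 -0.1] [ 0.8 -0.   0.4] [ 1.00e-01 -1.00e+00  1.19e+02]
0.5 119.2 -3.4 | 1.0 120.0 -3.2 | 1.5 120.2 -7.2 | 2.0 120.8 -8.4 | 2.5 121.3 -11.0 | 2.75 121.6 -10.9 | 3.25 122.1 -12.0 | 3.5 122.4 -13.8 | 3.75 122.6 -13.6 | 4.0 122.9 -14.1 | 
hold [np.float64(-14.6), np.float64(-15.6), np.float64(-15.8), np.float64(-15.6), np.float64(-14.3), np.float64(-15.1), np.float64(-14.7), np.float64(-14.8), np.float64(-14.7), np.float64(-14.2), np.float64(-14.6), np.float64(-13.9)] 4.0 w 15.94708073052978 [  0.  -1. 123.] 27.7333
```

The pull held at about 15 N for 2.2 s with a 4 mm rise, which is what both latches hooked should give. Now I lower the lid, let go and check.

Run:
```python
from k import *
import pickle
p=np.array(robot.current_tcp_pos())
robot.move_linear(list(p-[0,0,4.2]),speed=15); robot.sleep(.2)
print('F',robot.current_contact_force().round(1),loc())
robot.move_gripper(.5); robot.sleep(.2)
robot.move_linear(W(0,-1,200),speed=80)
robot.move_linear(W(0,120,290),speed=250); robot.sleep(.2)
d=robot.get_image('wrist'); o=pickle.load(open('l2.pkl','rb'))
print('left diff',cv2.absdiff(d['img'],o['img'])[145:245,257:390].mean())
robot.move_ptp(W(0,-249.2,288.5),O); robot.sleep(.2)
d=robot.get_image('wrist'); o=pickle.load(open('r2.pkl','rb'))
print('right diff',cv2.absdiff(d['img'],o['img'])[70:170,260:393].mean(),'ref open',cv2.absdiff(pickle.load(open('w3.pkl','rb'))['img'],o['img'])[70:170,260:393].mean())
robot.move_ptp([130,534,250],O); robot.sleep(.2)
d=robot.get_image('top');o=pickle.load(open('top0.pkl','rb'))
m=(cv2.absdiff(d['img'],o['img']).max(2)>40).astype(np.uint8);n,_,s,c=cv2.connectedComponentsWithStats(m)
print([tuple(map(int,r)) for r in s[1:] if r[4]>15]); print(robot.current_t())
```

```text
F [-0.5 -0.1 -2.7] [  0.6  -1.2 119.5]
left diff 7.372055137844612
right diff 6.364586466165414 ref open 24.40408521303258
[(383, 216, 23, 23, 328), (272, 241, 7, 18, 61), (280, 242, 11, 16, 128), (254, 246, 27, 19, 249), (84, 355, 22, 20, 163), (63, 358, 9, 13, 84), (55, 372, 9, 5, 32), (66, 373, 5, 9, 30), (28, 375, 36, 14, 160), (12, 377, 130, 81, 936), (107, 378, 4, 5, 17), (288, 379, 7, 5, 30), (344, 380, 53, 19, 159), (11, 383, 22, 19, 51), (75, 386, 16, 17, 44), (280, 386, 14, 11, 108), (8, 389, 8, 8, 29), (96, 388, 16, 21, 186), (90, 392, 7, 21, 62), (0, 395, 12, 28, 151), (110, 405, 4, 6, 19), (111, 406, 43, 49, 468), (41, 411, 66, 44, 319), (39, 436, 54, 44, 452), (74, 438, 14, 13, 93), (0, 441, 21, 15, 85), (0, 453, 48, 27, 510), (113, 457, 16, 9, 53), (150, 459, 38, 21, 127), (0, 466, 20, 14, 68)]
36.3833
```

The only changes in the top view are the two latches and the arm itself; the bystanders have not moved, and the latch views match the hooked state.

```bash
python3 -c "
from bench import robot
print(robot.hand_in())"
```

```text
the job is handed in; nothing more can be done
None
```

Both latches are hooked and held a pull of about 15 N for 2.2 s; the lid was let down and released, nothing around it moved, and I handed the job in at about 36 s.

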